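# Find the heavy side of a rotor and hold it at the bottom

### The job

The metal rotor disc on the little balancing stand has a hidden heavy side. Turn the disc well round by hand and find that side by how it pulls and rolls back (its bearing drags, so it stops short of the bottom by itself); then turn the heavy side straight down to the very bottom and keep the disc firmly gripped there, still, so that I can mark it. Finish while holding it, and leave the loose things round the stand where they are.

Things in the scene. Friction and masses are not known exactly. Their poses are not given: they have to be found in the camera images.
- stand: Grey balancing stand, fixed. Origin on the bench straight below the disc's middle; +x along the axle towards the bearing post behind the disc, z up. Base plate 150 x 100 x 12 mm, from x = -50 to 100 mm. Axle 85 mm above the bench. The post starts 61 mm behind the disc's middle, is 44 mm wide, top 107 mm above the bench; in front of and beside the disc all is free.
- rotor: Plain round aluminium disc, 96 mm across, 12 mm thick, on a level axle; about 0.65 kg. Origin at its middle, 85 mm above the bench; x along the axle like the stand's. A 24 mm hub stands 5 mm proud of both faces. Pinch it across its flat faces anywhere near the rim, from above or leaning up to 45 degrees sideways in the disc's plane. It turns freely between fingers opened to 35 mm or more.
- rotor_turn (a joint): Angle of the disc in rad, turns without stop. 0: index groove straight up; it grows as the groove goes from the top towards the stand's +y side (anticlockwise seen from the front). Let go, the disc rolls heavy side down, but the dragging bearing stops it, within a second, 20 to 40 degrees short, the same amount from either side; it also stays put anywhere nearer the bottom, or near the very top.
- index_groove (a point): Outer end, on the rim (48 mm from the axle), of the one dark radial groove, 6 mm wide and 30 mm long, on both faces and across the rim. It only serves to read the disc's angle. The heavy side lies at some other angle from it, different each time and not visible.
- heatsink: Bystander: small finned metal heatsink, 30 x 40 x 22 mm, standing loose beside the stand. Origin under its middle.
- cap_big: Bystander: can capacitor, 25 mm diameter, 40 mm tall, standing loose beside the stand. Origin under its middle.
- relay_spare: Bystander: grey box-shaped relay, 36 x 28 x 38 mm, loose, left of the stand. Origin under its middle.
- side_cutters: Bystander: side cutters, 53 x 154 x 12 mm, lying loose right of the stand. Origin under its middle.

How it is judged:
On the way:
1. the disc is turned by the fingers, its rim at least 30 mm from where it stood at first (contact force between the fingers and rotor above 0.3 N and distance of index_groove from where it was at the start of the episode above 0.03 m), for 0.05 s.
At the end, for the whole second after the job is handed in: The fingers still grip the disc (more than 2 N), it is at rest, and its heavy side is straight below the axle within 11 degrees either way (y of ballast_slug in the frame of stand between -0.0056 and 0.0056 m and z of ballast_slug in the frame of stand below 0.07 m and contact force between the fingers and rotor above 2 N and velocity of joint rotor_turn between -0.1 and 0.1 rad/s); the arm keeps its last pose, push and grip.
It fails at once if a bystander is shifted by more than 30 mm (distance of any of heatsink, cap_big, relay_spare, side_cutters from where it was at the start of the episode above 0.03 m).
It also fails if it takes over 48 s, if anything falls off the work surface, if the arm or the gripper's body presses on something with over 40 N, if the wrist force passes 120 N, or if a joint passes its speed limit or range.

### The arm

A 6-joint arm with a two-finger parallel gripper is mounted at the origin on a cart in front of the work surface, level with it; the furniture and walls round the work are solid. World frame = base frame: x ahead of the robot, y to its left, z up, the work surface at z = 0. Lengths are in m, angles in rad, forces in N, time in s.
With the tool pointing down it reaches from about 0.275 to 0.75 m from the base axis. Payload 10.2 kg.
Tool frame: the origin (TCP) lies midway between the tips of the shut fingers; the grasp point (between the pads) lies 19 mm behind it; z points along the fingers, y is the line along which they close (so a half turn about z gives the same grasp; the last joint's range is limited). The gripper opens to 85 mm and grips with 20 to 120 N. Pads are 22 mm wide; open, the fingers measure 114 mm over their backs; the gripper's body (76 mm by 85 mm) begins 54 mm behind the grasp point. The pads swing forward as they close: fully open they stand 13 mm farther back than shut.
Start: joints at [-1.34, 0.313, 1.498, -0, 1.331, -0.223], TCP at [0.23, -0.472, 0.231] pointing down, gripper open.
Joint ranges: [-2.94, 2.94], [-0.97, 2.17], [0.19, 2.56], [-1.23, 4.37], [0.02, 3.11], [-2.88, 2.88]. Speed limits (rad/s): [2.39, 2.39, 3.01, 3.14, 3.14, 3.14].

### API

Orientations are given as a rotation vector (axis times angle).
In Python, from workcell import arm, job, probe_bus, read_camera, camera_params gives the robot as it stands (arm), with the cameras as plain functions, the job (job) and the readings (probe_bus).
- The arm moves only by the shell command python3 nudge.py [OPENING] [FORCE], which reads ROWS from standard input. ROWS is a JSON list that holds a single list of rows (three levels of brackets), with 1 to 5 rows, each of 6 numbers: dx, dy, dz in m, then a rotation vector rx, ry, rz in rad; each row shifts and turns the commanded pose from where the row before left it, along the tool's axes as they then stand; what a row does not reach is not made up. A row lasts 1/8 s, in which the tool goes at most 0.0625 m and 0.188 rad, less where a joint would pass 70% of its speed; a pose out of reach is approached as far as the arm can. OPENING is the opening from 0.0 (shut) to 1.0 (fully open), set as the command begins (- or left out keeps the last). The fingers move at their own pace and stop on an object; FORCE is the grip in N (left out, the last holds). Time passes only in rows, so rows that do not move let the fingers close. It prints the time, the measured TCP pose, the force, the opening and the grip force at its end. Input that does not fit is refused with a message, and nothing moves.
- probe_bus.sense(): the state, without advancing time (a new reading comes with each control period).
- read_camera(name): name is "scene" or "top" or "wrist"; returns the picture (420x560x3 uint8, red, green, blue); there is no depth.
- camera_params(name): a dict with "fx", "fy", "cx", "cy" (pixels), "rvec" (rotation vector, rad) and "tvec" (3), from world to camera coordinates, as OpenCV has them; the wrist camera has in their place "mount" (4x4, takes a point from camera to tool coordinates, whose origin is the TCP and whose axes are the flange's). Camera axes: x right, y down, z forward; pixel columns grow to the right and rows downward; lengths in m; the calibration is good to about 2 mm. The wrist camera is an equidistant fisheye: a pixel r from the principal point sees the ray r / f radians off the axis. A picture is of the moment at which its call begins: read the wrist's pose just before it. camera_params takes no time and is no camera call.
- job.finish_job(): hands the job in; it is judged then, once.
The state is a dict: "time_s": time; "q": joint angles; "joint_velocities": joint speeds; "effort": joint torques, N m; "tool_pos": TCP position; "tcp_rot": TCP orientation; "contact_force": force on the tool from outside, world axes, zero at the start; "ft_torque": the same for the moment, N m; "gripper_width": opening from 0.0 (shut) to 1.0 (fully open); "finger_force": force on a finger pad.
Only numpy, scipy, OpenCV 4.12 (cv2) and the standard library are available. Lean on these libraries where they do the work, as an engineer would, in place of code of your own. Each camera call takes 0.05 s, during which the arm holds its last target. There are 200 camera calls.

## Working session

There is one attempt and no reset: what is moved stays moved. The work goes in short steps, Python scripts to look and compute and a shell command to move; the robot and the scene stay as the last step left them, time stands still between calls to the robot, and variables do not carry over. Pictures are saved under pics/ and viewed, at most 10 in all, crops included, and the job is handed in when it is done.

```bash
ls; mkdir -p pics; python3 - <<'E'
from workcell import arm, job, probe_bus, read_camera, camera_params
import cv2
import numpy as np
for n in("scene","top"):
    im=read_camera(n); cv2.imwrite(f"pics/{n}0.png",im[:,:,::-1]); print(n,camera_params(n))
print(camera_params("wrist"))
s=probe_bus.sense();print(s)
E
```

```text
nudge.py
pics
workcell.py
scene {'fx': 453.72378514696084, 'fy': 453.72378514696084, 'cx': 278.7825676963152, 'cy': 215.01171720350752, 'rvec': array([ 1.16802498, -2.18790968,  1.14343875]), 'tvec': array([0.5058348 , 0.23947646, 0.91426628])}
top {'fx': 525.8715993591878, 'fy': 525.8715993591878, 'cx': 282.1784114406258, 'cy': 208.86272320073488, 'rvec': array([ 2.19838116, -2.1886525 ,  0.09279094]), 'tvec': array([0.26835901, 0.45922703, 1.40060852])}
{'fx': 325.19226210127806, 'fy': 325.19226210127806, 'cx': 281.26664498509086, 'cy': 208.47376786964102, 'mount': array([[-2.30227305e-04, -9.55733649e-01, -2.94233137e-01,
         7.63102895e-02],
       [ 9.99999827e-01, -3.79113348e-04,  4.48977703e-04,
        -1.00226869e-03],
       [-5.40650809e-04, -2.94232983e-01,  9.55733571e-01,
        -1.41801041e-01],
       [ 0.00000000e+00,  0.00000000e+00,  0.00000000e+00,
         1.00000000e+00]])}
{'time_s': 0.1, 'q': array([-1.34038292e+00,  3.13419403e-01,  1.49835750e+00,  1.15853241e-05,
        1.33098951e+00, -2.23438184e-01]), 'joint_velocities': array([-0.00028036, -0.00116569, -0.00226881,  0.00096701, -0.00069111,
        0.00102855]), 'effort': array([ 2.10246595e-03, -4.12900686e+01, -2.60143036e+01, -1.65435986e-04,
        2.99885265e-03,  3.10487870e-06]), 'tool_pos': array([ 0.23009711, -0.47164039,  0.23078068]), 'tcp_rot': array([-3.05990779e+00, -7.06537274e-01, -1.12403381e-05]), 'contact_force': array([-1.1408662 , -0.11696441,  0.29778652]), 'ft_torque': array([ 0.00198938, -0.08033191,  0.01540042]), 'finger_force': 0.0, 'gripper_width': 1.0036288125610544}
```

View pics/scene0.png

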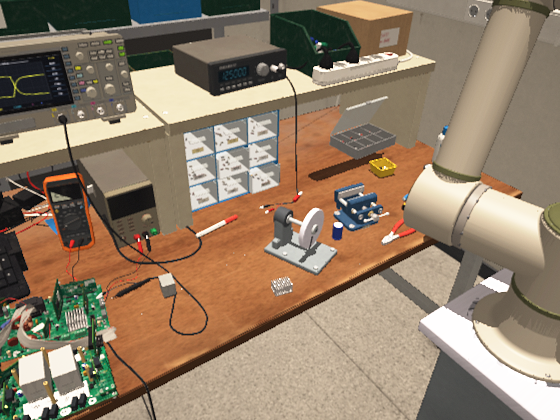

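View pics/top0.png

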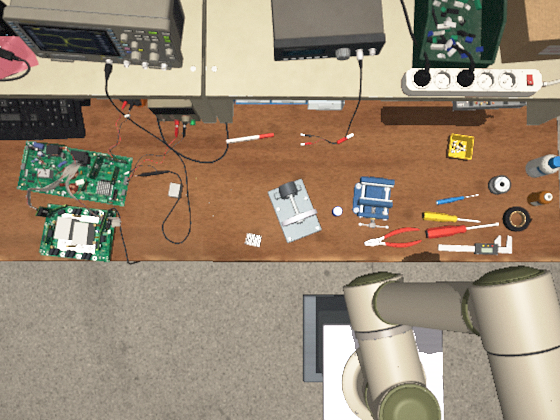

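The scene view shows the stand at about (300,240), with the post behind the disc and the front face towards the robot. The top view has its base at about (295,210), the capacitor at (337,211), the heatsink at (253,240) and the cutters at (395,238). Next I'll zoom in on the stand.

```bash
cat > h.py <<'E'
import numpy as np, cv2
from scipy.spatial.transform import Rotation as R
from workcell import arm, job, probe_bus, read_camera, camera_params
def ray(n,uv):
    p=camera_params(n); Rm=R.from_rotvec(p["rvec"]).as_matrix()
    d=Rm.T@np.array([(uv[0]-p["cx"])/p["fx"],(uv[1]-p["cy"])/p["fy"],1]); return -Rm.T@p["tvec"],d
def onz(n,uv,z):
    o,d=ray(n,uv); return o+d*(z-o[2])/d[2]
def proj(n,X):
    p=camera_params(n); c=R.from_rotvec(p["rvec"]).apply(np.atleast_2d(X))+p["tvec"]
    return np.c_[p["fx"]*c[:,0]/c[:,2]+p["cx"],p["fy"]*c[:,1]/c[:,2]+p["cy"]]
E
python3 - <<'E'
import cv2,numpy as np
from h import *
a=cv2.imread("pics/top0.png")[165:255,240:360]; b=cv2.imread("pics/scene0.png")[195:285,250:350]
a=cv2.resize(a,None,fx=3.3,fy=3.3,interpolation=2); b=cv2.resize(b,None,fx=3.3*1.2,fy=3.3*1.2,interpolation=2)
h=max(a.shape[0],b.shape[0]); a=cv2.copyMakeBorder(a,0,h-a.shape[0],0,0,0)
cv2.imwrite("pics/z.png",np.hstack([a,b]))
im=cv2.imread("pics/top0.png"); hsv=cv2.cvtColor(im,cv2.COLOR_BGR2HSV)
m=((hsv[...,1]<60)&(hsv[...,2]>90)).astype('uint8'); m[:170]=0;m[250:]=0;m[:,:262]=0;m[:,328:]=0
c=max(cv2.findContours(m,0,1)[0],key=cv2.contourArea); r=cv2.minAreaRect(c); print(r,cv2.contourArea(c))
P=[onz("top",q,.012) for q in cv2.boxPoints(r)]; print(np.round(P,4)); print([np.linalg.norm(P[i]-P[i-1]) for i in range(4)])
for n,q,z in(("heat",(253,240),.02),("cap",(337,211),.04)): print(n,onz("top",q,z))
E
```

```text
((294.92486572265625, 209.67237854003906), (56.57638931274414, 38.99183654785156), 68.5522689819336) 1897.5
[[0.5077 0.313  0.012 ]
 [0.547  0.2151 0.012 ]
 [0.4048 0.1592 0.012 ]
 [0.3661 0.2567 0.012 ]]
[np.float64(0.15235640981031062), np.float64(0.10554877470182046), np.float64(0.15280885638401157), np.float64(0.10488116231378364)]
heat [0.37404813 0.3479216  0.02      ]
cap [0.45127328 0.1258447  0.04      ]
```

View pics/z.png

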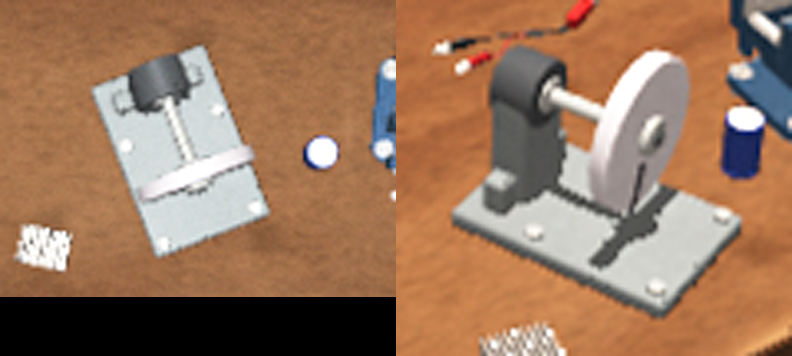

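The zoom shows the groove on the front face pointing roughly down, at scene pixel about (311,241). The base size checks out at 152 x 105 mm including blur. Now I'll refine the origin and write the groove reader.

```bash
cat >> h.py <<'E'
X=np.array([.930,.367,0]);X/=np.linalg.norm(X);Z=np.array([0,0,1.]);Y=np.cross(Z,X)
O=np.array([.4332,.2268,0.])
def W(p): return O+np.atleast_2d(p)@np.array([X,Y,Z])
def groove(im,du=(0,0),dbg=0):
    """front face x=-6mm; returns angle and pixels weight; du = pixel offset of the image vs model"""
    v,u=np.mgrid[190:290,250:350]; g=im[190:290,250:350].astype(float).mean(2)
    o,_=ray("scene",(0,0)); p=camera_params("scene"); Rm=R.from_rotvec(p["rvec"]).as_matrix()
    d=np.stack([(u-du[0]-p["cx"])/p["fx"],(v-du[1]-p["cy"])/p["fy"],np.ones(u.shape)],-1)@Rm
    n=X; t=((W([-.006,0,0])[0]-o)@n)/(d@n); P=o+d*t[...,None]-O
    y=P@Y; z=P@Z-.085; r=np.hypot(y,z); s=(r>.018)&(r<.044)
    w=np.where(s,np.clip(np.median(g[s])*.8-g,0,None),0)
    th=np.arctan2(w.ravel()@(y/r).ravel(),w.ravel()@(z/r).ravel()); c=np.hypot(w.ravel()@(y/r).ravel(),w.ravel()@(z/r).ravel())/w.sum()
    return np.degrees(th),c,w.sum()
def overlay(im,f,th=None):
    a=np.linspace(0,2*np.pi,73); k=5
    b=cv2.resize(im[185:285,250:370,::-1],None,fx=k,fy=k,interpolation=cv2.INTER_CUBIC)
    for P in ([np.c_[0*a-.006,.048*np.sin(a),.085+.048*np.cos(a)],np.c_[0*a-.011,.012*np.sin(a),.085+.012*np.cos(a)],
       np.array([[-.05,-.05,.012],[.1,-.05,.012],[.1,.05,.012],[-.05,.05,.012],[-.05,-.05,.012]])]):
        q=(proj("scene",W(P))-[250,185]+.5)*k
        cv2.polylines(b,[q.astype(int)],False,(0,0,255),1)
    cv2.imwrite(f,b)
E
python3 - <<'E'
from h import *
im=cv2.imread("pics/scene0.png")[:,:,::-1]
print("cam",ray("scene",(0,0))[0]-O, np.array([X,Y])@(ray("scene",(0,0))[0]-O))
print(groove(im)); overlay(im,"pics/ov.png")
# disc rim in top
t=cv2.imread("pics/top0.png"); q=proj("top",W([[-.006,0,.133],[.006,0,.133],[0,.048,.085],[0,-.048,.085]])); print(q)
k=5; b=cv2.resize(t[165:255,250:340],None,fx=k,fy=k,interpolation=2)
for u in q: cv2.circle(b,tuple(((u-[250,165]+.5)*k).astype(int)),2,(0,0,255),-1)
a=cv2.imread("pics/ov.png"); b=cv2.resize(b[:,:],None,fx=.44,fy=.44)
cv2.imwrite("pics/ov.png",np.hstack([a,cv2.copyMakeBorder(b,0,a.shape[0]-b.shape[0],0,0,0)])[:, :800])
E
```

```text
cam [-0.63561857  0.54668331  0.71403847] [-0.39057277  0.74183996]
(np.float64(165.70597006167696), np.float64(0.9396293382270207), np.float64(767.3333333333333))
[[301.48686116 217.93559989]
 [299.70527264 213.39932948]
 [282.13162036 223.54407031]
 [317.11448203 209.92351433]]
```

View pics/ov.png

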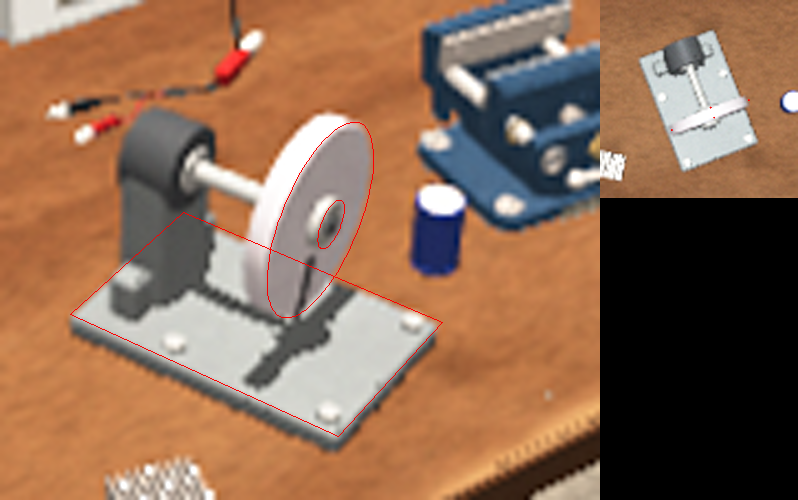

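The overlay fits: the base outline, hub and disc agree to about 1 px. The groove is at about 166°. Now I'll move above the disc, then yaw so the fingers close along the axle.

```bash
echo '[[[0.0408,-0.045,0,0,0,0],[0.0408,-0.045,0,0,0,0],[0.0408,-0.045,0,0,0,0],[0.0408,-0.045,0,0,0,0]]]' | python3 nudge.py 0.6 30
echo '[[[0.0408,-0.045,0,0,0,0],[0.0408,-0.045,0,0,0,0],[0.0408,-0.045,0,0,0,0],[0.0408,-0.045,0,0,0,0]]]' | python3 nudge.py
echo '[[[0.0408,-0.045,0,0,0,0],[0.0408,-0.045,0,0,0,0],[0.0408,-0.045,0,0,0,0],[0.0408,-0.045,0,0,0,0]]]' | python3 nudge.py
echo '[[[0,0,0,0,0,-0.186],[0,0,0,0,0,-0.186],[0,0,0,0,0,-0.186],[0,0,0,0,0,-0.186]]]' | python3 nudge.py
echo '[[[0,0,0,0,0,-0.186],[0,0,0,0,0,-0.186],[0,0,0,0,0,-0.186],[0,0,0,0,0,-0.186],[0,0,0,0,0,0]]]' | python3 nudge.py
cat >> h.py <<'E'
def tool():
    s=probe_bus.sense(); M=R.from_rotvec(s["tcp_rot"]).as_matrix(); S=np.array([X,Y,Z])
    p=S@(s["tool_pos"]-O); A=S@M
    print("t",round(s["time_s"],2),"tcp in stand mm",np.round(p*1e3,1),"q",np.round(s["q"],2),"w",round(s["gripper_width"],3),"f",round(s["finger_force"],1))
    print("tool axes in stand (cols)\n",np.round(A,3)); return p,A
def need(p,lean,rad):
    "tool-axes shift to bring TCP at radius rad, lean deg towards +y, and turn rv"
    s=probe_bus.sense(); M=R.from_rotvec(s["tcp_rot"]).as_matrix(); S=np.array([X,Y,Z]); a=np.radians(lean)
    T=np.array([0,rad*np.sin(a),.085+rad*np.cos(a)]); A=S@M
    zt=np.array([0,-np.sin(a),-np.cos(a)]); yt=np.array([1.,0,0]); B=np.c_[np.cross(yt,zt),yt,zt]
    print("shift mm (tool axes)",np.round(A.T@(T-p)*1e3,1),"rotvec",np.round(R.from_matrix(A.T@B).as_rotvec(),3))
E
python3 -c "
from h import *
p,A=tool(); need(p,0,.1); im=read_camera('scene'); print(groove(im)); overlay(im,'pics/ov1.png')"
```

```text
time_s: 0.6
tool_pos: [0.298, -0.2366, 0.2311]
tcp_rot: [-3.061, -0.706, -0.0]
contact_force: [0.7, -0.8, 0.5]
gripper_width: 0.599
finger_force: 0.0
time_s: 1.1
tool_pos: [0.3658, -0.0033, 0.2314]
tcp_rot: [3.061, 0.706, 0.001]
contact_force: [0.6, -0.0, 0.4]
gripper_width: 0.596
finger_force: 0.0
time_s: 1.6
tool_pos: [0.4335, 0.2303, 0.2311]
tcp_rot: [3.061, 0.707, -0.0]
contact_force: [0.1, -0.9, 0.5]
gripper_width: 0.6
finger_force: 0.0
time_s: 2.1
tool_pos: [0.4333, 0.2281, 0.231]
tcp_rot: [-2.589, -1.779, 0.001]
contact_force: [-0.3, 0.2, -0.4]
gripper_width: 0.603
finger_force: 0.0
time_s: 2.72
tool_pos: [0.4333, 0.2281, 0.231]
tcp_rot: [-1.776, -2.591, 0.001]
contact_force: [0.3, -0.3, -0.8]
gripper_width: 0.603
finger_force: 0.0
t 2.73 tcp in stand mm [  0.6   1.1 231. ] q [ 0.24  0.24  1.6   0.    1.31 -0.12] w 0.603 f 0.0
tool axes in stand (cols)
 [[ 0.007  1.    -0.001]
 [ 1.    -0.007  0.   ]
 [ 0.    -0.001 -1.   ]]
shift mm (tool axes) [-1.1 -0.5 46. ] rotvec [-0.001 -0.    -0.007]
(np.float64(166.15251037183248), np.float64(0.9355118077784518), np.float64(810.0000000000005))
```

```bash
python3 -c "
from h import *
p,A=tool(); need(p,40,.1); need(p,40,.146);need(p,20,.1)"
```

```text
t 2.77 tcp in stand mm [  0.6   1.1 231.1] q [ 0.24  0.24  1.6   0.    1.31 -0.12] w 0.6 f 0.0
tool axes in stand (cols)
 [[ 0.009  1.    -0.   ]
 [ 1.    -0.009  0.   ]
 [ 0.    -0.    -1.   ]]
shift mm (tool axes) [63.1 -1.1 69.5] rotvec [-0.003 -0.698 -0.008]
shift mm (tool axes) [92.7 -1.4 34.3] rotvec [-0.003 -0.698 -0.008]
shift mm (tool axes) [33.1 -0.9 52.1] rotvec [-0.002 -0.349 -0.009]
```

View pics/ov1.png

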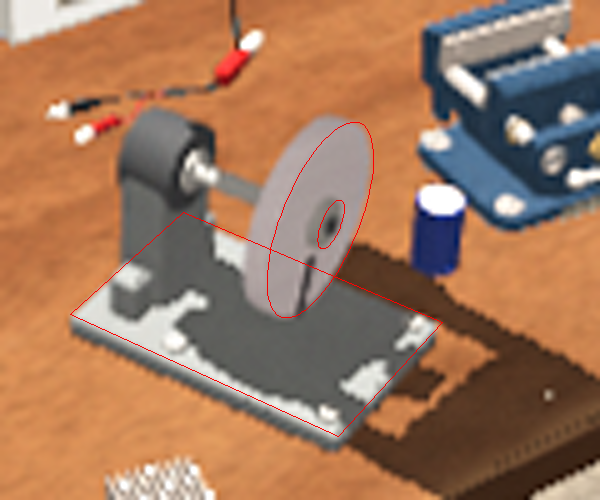

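```bash
echo '[[[0.0315,-0.0005,0.0348,0,-0.1745,-0.004],[0.0225,0,0.041,0,-0.1745,-0.004],[0,0,0,0,-0.1745,0],[0,0,0,0,-0.1745,0],[0,0,0,0,0,0]]]' | python3 nudge.py 
python3 -c "
from h import *
p,A=tool(); need(p,40,.1);need(p,40,.023)"
```

```text
time_s: 3.4
tool_pos: [0.415, 0.2723, 0.1506]
tcp_rot: [1.411, 2.084, -0.517]
contact_force: [0.1, 0.1, -0.2]
gripper_width: 0.597
finger_force: 0.0
t 3.4 tcp in stand mm [ -0.2  49.  150.6] q [ 0.66  0.52  1.58 -0.69  1.34  0.55] w 0.597 f 0.0
tool axes in stand (cols)
 [[-0.005  1.     0.   ]
 [ 0.766  0.004 -0.643]
 [-0.643 -0.003 -0.766]]
shift mm (tool axes) [  4.6   0.2 -18.2] rotvec [ 0.    -0.     0.005]
shift mm (tool axes) [ 4.6  0.2 58.8] rotvec [ 0.    -0.     0.005]
```

```bash
echo '[[[0.0046,0,0.02,0,0,0],[0,0,0.0388,0,0,0],[0,0,0,0,0,0]]]' | python3 nudge.py 
echo '[[[0,0,0,0,0,0],[0,0,0,0,0,0],[0,0,0,0,0,0],[0,0,0,0,0,0]]]' | python3 nudge.py 0 40
python3 -c "
from h import *
p,A=tool(); need(p,40,.023);need(p,-40,.023);im=read_camera('scene'); print(groove(im)); overlay(im,'pics/ov2.png')"
```

```text
time_s: 3.78
tool_pos: [0.4285, 0.2376, 0.1034]
tcp_rot: [1.418, 2.083, -0.518]
contact_force: [-0.6, 0.4, -0.3]
gripper_width: 0.605
finger_force: 0.0
time_s: 4.28
tool_pos: [0.4288, 0.2401, 0.1053]
tcp_rot: [1.412, 2.082, -0.513]
contact_force: [-3.2, 2.9, 6.5]
gripper_width: 0.133
finger_force: 40.7
t 4.28 tcp in stand mm [  0.8  14.  105.3] q [ 0.6   0.56  1.66 -0.73  1.21  0.59] w 0.133 f 40.7
tool axes in stand (cols)
 [[-0.002  1.     0.003]
 [ 0.766  0.003 -0.642]
 [-0.642  0.001 -0.766]]
shift mm (tool axes) [ 2.4 -0.8  1.5] rotvec [ 0.003 -0.     0.002]
shift mm (tool axes) [-20.3  -0.9  20.5] rotvec [1.000e-03 1.396e+00 4.000e-03]
(np.float64(-24.493935405053726), np.float64(0.4294213715501635), np.float64(5849.0666666666675))
```

View pics/ov2.png

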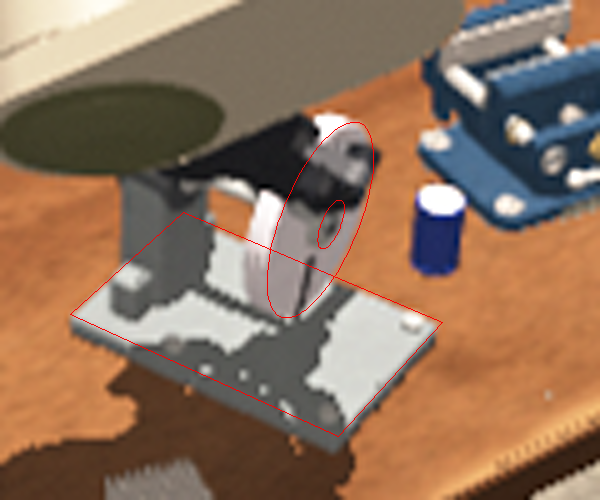

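The fingers have gripped the rim at 11 mm opening, and the groove is still near the bottom. Now I'll turn it 80° about the axle towards -y.

```bash
echo '[[[-0.0032,0,0.0002,0,0.14,0],[-0.0032,0,0.0002,0,0.14,0],[-0.0032,0,0.0002,0,0.14,0],[-0.0032,0,0.0002,0,0.14,0],[-0.0032,0,0.0002,0,0.14,0]]]' | python3 nudge.py 
echo '[[[-0.0032,0,0.0002,0,0.14,0],[-0.0032,0,0.0002,0,0.14,0],[-0.0032,0,0.0002,0,0.14,0],[-0.0032,0,0.0002,0,0.14,0],[-0.0032,0,0.0002,0,0.14,0]]]' | python3 nudge.py
python3 -c "
from h import *
p,A=tool(); need(p,-40,.023);im=read_camera('scene'); print(groove(im)); overlay(im,'pics/ov3.png')"
```

```text
time_s: 4.95
tool_pos: [0.4342, 0.2261, 0.1082]
tcp_rot: [-1.76, -2.595, -0.006]
contact_force: [9.0, 4.1, -40.3]
gripper_width: 0.129
finger_force: 38.7
time_s: 5.58
tool_pos: [0.4392, 0.2132, 0.1022]
tcp_rot: [-1.41, -2.073, -0.518]
contact_force: [2.1, 27.7, -38.9]
gripper_width: 0.128
finger_force: 39.1
t 5.58 tcp in stand mm [  0.6 -14.8 102.2] q [-0.11  0.51  1.77  0.63  1.31 -0.8 ] w 0.128 f 39.1
tool axes in stand (cols)
 [[-0.     1.    -0.002]
 [ 0.761  0.001  0.649]
 [ 0.649 -0.002 -0.761]]
shift mm (tool axes) [ 0.3 -0.6 -0.3] rotvec [-0.002 -0.009  0.   ]
(np.float64(-18.6296916099805), np.float64(0.18925701823036423), np.float64(1794.8000000000004))
```

View pics/ov3.png

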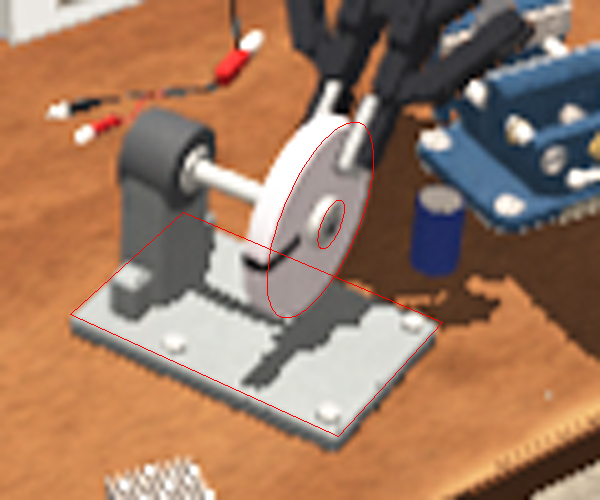

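```bash
echo '[[[0,0,0,0,0,0],[0,0,0,0,0,0],[0,0,0,0,0,0],[0,0,0,0,0,0],[0,0,0,0,0,0]]]' | python3 nudge.py 0.55
echo '[[[0,0,0,0,0,0],[0,0,0,0,0,0],[0,0,0,0,0,0],[0,0,0,0,0,0],[0,0,0,0,0,0]]]' | python3 nudge.py
cat >> h.py <<'E'
def g2(im,lean=None,du=(-.6,0)):
    v,u=np.mgrid[190:290,250:350]; g=im[190:290,250:350].astype(float).mean(2)
    p=camera_params("scene"); Rm=R.from_rotvec(p["rvec"]).as_matrix(); o=-Rm.T@p["tvec"]
    d=np.stack([(u-du[0]-p["cx"])/p["fx"],(v-du[1]-p["cy"])/p["fy"],np.ones(u.shape)],-1)@Rm
    t=((W([-.006,0,0])[0]-o)@X)/(d@X); P=o+d*t[...,None]-O
    y=P@Y; z=P@Z-.085; r=np.hypot(y,z); th=np.degrees(np.arctan2(y,z)); s=(r>.02)&(r<.043)
    if lean is not None: s&=abs((th-lean+180)%360-180)>35
    m=np.median(g[s]); w=np.where(s,np.clip(.75*m-g,0,None),0)
    n,l,_,c=cv2.connectedComponentsWithStats((w>0).astype('uint8'))
    for i in range(1,n):
        k=w*(l==i)
        if k.sum()>100:
            k=k.ravel(); Yc,Zc=k@y.ravel()/k.sum(),k@z.ravel()/k.sum()
            print("groove cand: angle %.1f r %.1fmm weight %.0f px %d"%(np.degrees(np.arctan2(Yc,Zc)),1e3*np.hypot(Yc,Zc),k.sum(),(k>0).sum()))
E
python3 -c "
from h import *
for f in ('scene0','ov'): 
    if f=='scene0': g2(cv2.imread('pics/scene0.png')[:,:,::-1])
p,A=tool(); im=read_camera('scene'); g2(im,-40); overlay(im,'pics/ov4.png')"
```

```text
time_s: 6.25
tool_pos: [0.4396, 0.212, 0.1046]
tcp_rot: [-1.41, -2.079, -0.515]
contact_force: [-0.6, 0.1, 1.1]
gripper_width: 0.547
finger_force: 0.0
time_s: 6.88
tool_pos: [0.4396, 0.212, 0.1044]
tcp_rot: [-1.41, -2.078, -0.515]
contact_force: [-0.4, 0.8, -0.5]
gripper_width: 0.548
finger_force: 0.0
groove cand: angle 166.5 r 30.2mm weight 451 px 14
t 6.88 tcp in stand mm [  0.5 -16.2 104.4] q [-0.12  0.5   1.77  0.63  1.31 -0.8 ] w 0.548 f 0.0
tool axes in stand (cols)
 [[-0.001  1.    -0.003]
 [ 0.764  0.003  0.646]
 [ 0.646 -0.001 -0.764]]
groove cand: angle 12.4 r 31.0mm weight 749 px 15
```

View pics/ov4.png

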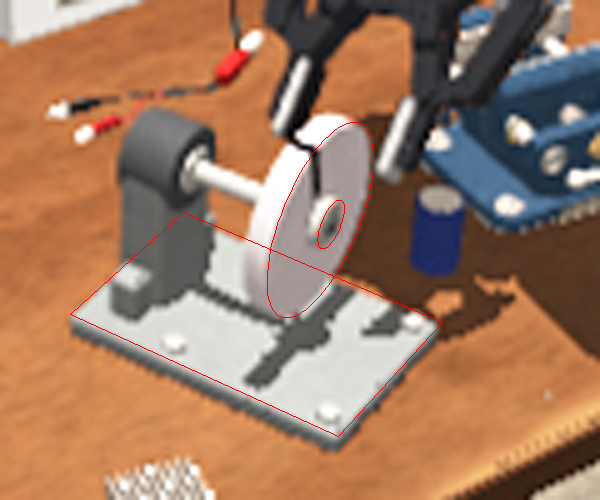

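It was released at about 86° and rolled to 12.4° in the falling direction, so the bottom lies 20–40° below that. Next I'll swing the open fingers back over the disc to +45° lean and confirm it's at rest.

```bash
echo '[[[0.0034,0,0.0004,0,-0.148,0],[0.0034,0,0.0004,0,-0.148,0],[0.0034,0,0.0004,0,-0.148,0],[0.0034,0,0.0004,0,-0.148,0],[0.0034,0,0.0004,0,-0.148,0]]]' | python3 nudge.py 
python3 -c "
from h import *
im=read_camera('scene'); g2(im,0)"
echo '[[[0.0034,0,0.0004,0,-0.148,0],[0.0034,0,0.0004,0,-0.148,0],[0.0034,0,0.0004,0,-0.148,0],[0.0034,0,0.0004,0,-0.148,0],[0.0034,0,0.0004,0,-0.148,0]]]' | python3 nudge.py 
echo '[[[0,0,0,0,0,0]]]' | python3 nudge.py
python3 -c "
from h import *
p,A=tool(); need(p,45,.024);im=read_camera('scene'); g2(im,None)"
```

```text
time_s: 7.55
tool_pos: [0.4339, 0.2271, 0.1097]
tcp_rot: [1.743, 2.57, -0.037]
contact_force: [-0.5, -0.1, 0.0]
gripper_width: 0.55
finger_force: 0.0
groove cand: angle -57.6 r 33.7mm weight 312 px 20
time_s: 8.22
tool_pos: [0.428, 0.241, 0.1019]
tcp_rot: [1.367, 2.017, -0.565]
contact_force: [0.7, -1.0, -0.7]
gripper_width: 0.552
finger_force: 0.0
time_s: 8.35
tool_pos: [0.427, 0.2414, 0.1002]
tcp_rot: [1.367, 2.024, -0.567]
contact_force: [1.3, 0.1, -0.2]
gripper_width: 0.552
finger_force: 0.0
t 8.35 tcp in stand mm [ -0.4  15.8 100.2] q [ 0.63  0.6   1.65 -0.79  1.25  0.65] w 0.552 f 0.0
tool axes in stand (cols)
 [[-0.007  1.    -0.001]
 [ 0.713  0.005 -0.701]
 [-0.701 -0.006 -0.713]]
shift mm (tool axes) [-0.4  0.4 -2.1] rotvec [-0.001 -0.008  0.007]
groove cand: angle 8.6 r 34.2mm weight 740 px 16
groove cand: angle -83.7 r 33.7mm weight 640 px 16
groove cand: angle 48.9 r 32.1mm weight 2118 px 31
groove cand: angle -128.5 r 32.5mm weight 1328 px 27
```

```bash
echo '[[[0,0,-0.002,0,0,0],[0,0,0,0,0,0],[0,0,0,0,0,0],[0,0,0,0,0,0],[0,0,0,0,0,0]]]' | python3 nudge.py 0 40
echo '[[[-0.0037,0,0.0005,0,0.157,0],[-0.0037,0,0.0005,0,0.157,0],[-0.0037,0,0.0005,0,0.157,0],[-0.0037,0,0.0005,0,0.157,0],[-0.0037,0,0.0005,0,0.157,0]]]' | python3 nudge.py 
echo '[[[-0.0037,0,0.0005,0,0.157,0],[-0.0037,0,0.0005,0,0.157,0],[-0.0037,0,0.0005,0,0.157,0],[-0.0037,0,0.0005,0,0.157,0],[-0.0037,0,0.0005,0,0.157,0]]]' | python3 nudge.py
echo '[[[0,0,0,0,0,0]]]' | python3 nudge.py
python3 -c "
from h import *
p,A=tool(); im=read_camera('scene'); g2(im,-45)"
echo '[[[0,0,0,0,0,0],[0,0,0,0,0,0],[0,0,0,0,0,0],[0,0,0,0,0,0],[0,0,0,0,0,0]]]' | python3 nudge.py 0.55
echo '[[[0,0,0,0,0,0],[0,0,0,0,0,0],[0,0,0,0,0,0],[0,0,0,0,0,0],[0,0,0,0,0,0]]]' | python3 nudge.py
python3 -c "
from h import *
p,A=tool(); im=read_camera('scene'); g2(im,-45); overlay(im,'pics/ov5.png')"
```

```text
time_s: 9.02
tool_pos: [0.428, 0.242, 0.1041]
tcp_rot: [1.369, 2.018, -0.562]
contact_force: [1.4, -0.9, 5.6]
gripper_width: 0.131
finger_force: 40.0
time_s: 9.65
tool_pos: [0.4341, 0.2267, 0.1083]
tcp_rot: [-1.758, -2.59, -0.013]
contact_force: [3.8, 4.6, -32.0]
gripper_width: 0.134
finger_force: 38.8
time_s: 10.28
tool_pos: [0.4397, 0.2122, 0.0999]
tcp_rot: [-1.361, -2.001, -0.573]
contact_force: [3.3, 26.9, -25.6]
gripper_width: 0.13
finger_force: 40.4
time_s: 10.4
tool_pos: [0.4399, 0.2117, 0.0995]
tcp_rot: [-1.363, -1.998, -0.571]
contact_force: [3.8, 17.7, -12.4]
gripper_width: 0.131
finger_force: 42.2
t 10.4 tcp in stand mm [  0.7 -16.5  99.5] q [-0.15  0.55  1.76  0.69  1.36 -0.86] w 0.131 f 42.2
tool axes in stand (cols)
 [[ 0.003  1.    -0.002]
 [ 0.698 -0.001  0.716]
 [ 0.716 -0.003 -0.698]]
groove cand: angle -81.9 r 23.9mm weight 111 px 4
time_s: 11.08
tool_pos: [0.44, 0.2109, 0.1012]
tcp_rot: [-1.362, -2.007, -0.568]
contact_force: [0.7, -0.1, -0.7]
gripper_width: 0.548
finger_force: 0.0
time_s: 11.7
tool_pos: [0.44, 0.211, 0.1012]
tcp_rot: [-1.362, -2.007, -0.568]
contact_force: [-0.2, -0.0, 1.0]
gripper_width: 0.551
finger_force: 0.0
t 11.7 tcp in stand mm [  0.5 -17.2 101.2] q [-0.15  0.55  1.76  0.68  1.36 -0.86] w 0.551 f 0.0
tool axes in stand (cols)
 [[-0.001  1.    -0.003]
 [ 0.702  0.003  0.712]
 [ 0.712 -0.001 -0.702]]
```

View pics/ov5.png

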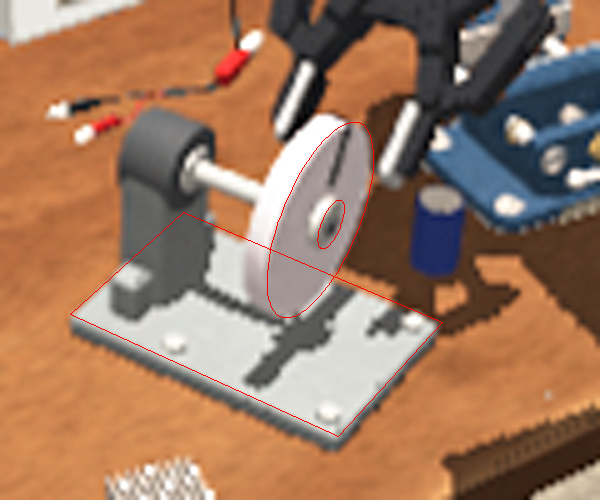

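The picture shows the groove back near the top at pixel about (340,155), right of vertical. That falls inside my exclusion window, so I'll re-read without it.

```bash
python3 -c "
from h import *
p,A=tool(); im=read_camera('scene')
for du in ((0,0),(-.6,0),(-1.2,0)): g2(im,None,du)"
```

```text
t 11.75 tcp in stand mm [  0.5 -17.2 101.1] q [-0.15  0.55  1.76  0.68  1.36 -0.86] w 0.546 f 0.0
tool axes in stand (cols)
 [[-0.001  1.    -0.003]
 [ 0.702  0.003  0.712]
 [ 0.712 -0.001 -0.702]]
groove cand: angle -22.1 r 31.0mm weight 500 px 14
groove cand: angle -28.5 r 30.7mm weight 500 px 14
groove cand: angle -35.0 r 30.8mm weight 500 px 14
groove cand: angle -130.1 r 23.2mm weight 179 px 6
```

The two rest angles read the same way are 12.4° and -28.5°. That puts δ at about 20.5°, within the allowed range, so the bottom is +20.5° from where the disc rests now. This difference barely depends on camera bias. I'll grip here and turn +20.5°.

```bash
echo '[[[0,0,0,0,0,0],[0,0,0,0,0,0],[0,0,0,0,0,0],[0,0,0,0,0,0],[0,0,0,0,0,0]]]' | python3 nudge.py 0 50
python3 -c "
from h import *
p,A=tool(); print('lean',np.degrees(np.arctan2(-A[1,2],-A[2,2])))"
echo '[[[0.0021,0,0.0002,0,-0.0895,0],[0.0021,0,0.0002,0,-0.0895,0],[0.0021,0,0.0002,0,-0.0895,0],[0.0021,0,0.0002,0,-0.0895,0],[0,0,0,0,0,0]]]' | python3 nudge.py 
python3 -c "
from h import *
p,A=tool(); print('lean',np.degrees(np.arctan2(-A[1,2],-A[2,2])),probe_bus.sense()['contact_force']); im=read_camera('scene'); g2(im); overlay(im,'pics/ov6.png')
def rec(f):
    im=cv2.imread('pics/scene0.png')[:,:,::-1].copy(); im[185:285,250:370]=cv2.resize(cv2.imread(f)[:,:,::-1],(120,100),interpolation=cv2.INTER_AREA); return im
for f in ('pics/ov4.png','pics/ov5.png'):
  for du in ((0,0),(-.6,0),(-1.2,0)): print(f,du); g2(rec(f),None,du)
"
```

```text
time_s: 12.42
tool_pos: [0.4402, 0.211, 0.1013]
tcp_rot: [-1.362, -2.007, -0.569]
contact_force: [2.2, 0.4, 1.1]
gripper_width: 0.128
finger_force: 51.8
t 12.43 tcp in stand mm [  0.7 -17.3 101.3] q [-0.15  0.55  1.76  0.68  1.36 -0.86] w 0.128 f 51.8
tool axes in stand (cols)
 [[-0.001  1.    -0.002]
 [ 0.703  0.003  0.712]
 [ 0.712 -0.001 -0.703]]
lean -45.37031438304843
time_s: 13.05
tool_pos: [0.4377, 0.2175, 0.1071]
tcp_rot: [-1.55, -2.29, -0.34]
contact_force: [-1.3, -7.0, 13.3]
gripper_width: 0.127
finger_force: 53.9
t 13.05 tcp in stand mm [  0.8 -10.3 107.1] q [ 0.    0.42  1.78  0.44  1.15 -0.6 ] w 0.127 f 53.9
tool axes in stand (cols)
 [[-0.005  1.    -0.001]
 [ 0.909  0.005  0.417]
 [ 0.417  0.001 -0.909]]
lean -24.674343578475092 [-1.27931715 -6.98817378 13.3157773 ]
groove cand: angle -7.7 r 31.7mm weight 711 px 13
groove cand: angle -58.9 r 37.7mm weight 1049 px 21
pics/ov4.png (0, 0)
groove cand: angle 16.6 r 32.0mm weight 707 px 14
pics/ov4.png (-0.6, 0)
groove cand: angle 12.5 r 31.1mm weight 690 px 14
pics/ov4.png (-1.2, 0)
groove cand: angle 8.2 r 31.8mm weight 709 px 15
groove cand: angle -129.2 r 23.3mm weight 172 px 9
pics/ov5.png (0, 0)
groove cand: angle -22.1 r 31.1mm weight 433 px 17
pics/ov5.png (-0.6, 0)
groove cand: angle -28.5 r 30.8mm weight 433 px 17
pics/ov5.png (-1.2, 0)
groove cand: angle -35.0 r 30.9mm weight 433 px 17
groove cand: angle -130.1 r 23.1mm weight 156 px 6
```

View pics/ov6.png

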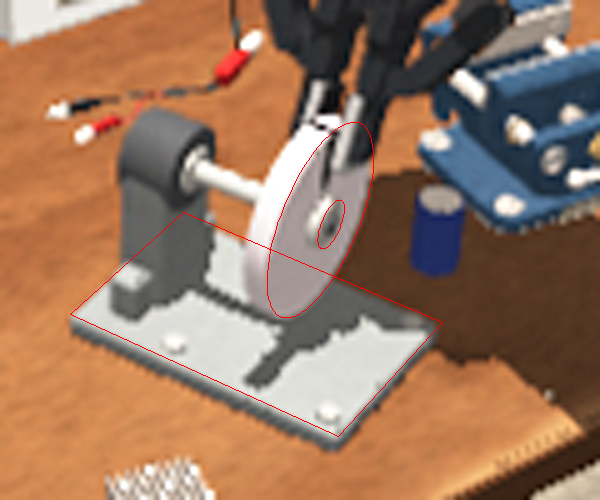

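The groove reads -7.7°, against an expected mean of -8°. The disc is gripped at 54 N and nothing has been disturbed, so I'm handing in.

```bash
echo '[[[0,0,0,0,0,0],[0,0,0,0,0,0]]]' | python3 nudge.py; python3 -c "
from workcell import arm, job, probe_bus, read_camera, camera_params
print(job.finish_job())"
```

```text
time_s: 13.35
tool_pos: [0.4378, 0.2174, 0.107]
tcp_rot: [-1.55, -2.286, -0.342]
contact_force: [-1.0, -5.8, 15.3]
gripper_width: 0.125
finger_force: 53.9
the job is handed in; nothing more can be done
None
```

I handed the job in at 13.4 s with the disc gripped still at about 54 N and its heavy side at the bottom to within a few degrees by my estimate (groove about 8° off the top); I saw nothing round the stand move, but I got no pass/fail result back.

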